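Seat the glass panel's carrier plate on the soldering jig

ROBOT

A 6-joint arm with a two-finger parallel gripper is mounted at the origin on the work surface. World frame = base frame: x ahead of the robot, y to its left, z up, the work surface at z = 0. Lengths are in m, angles in rad, forces in N, time in s.
With the tool pointing down it reaches from about 0.35 to 0.775 m from the base axis. Payload 5.5 kg.
Tool frame: the origin (TCP) lies between the finger pads; the fingertips stand bot.nose_length ahead of it and the grasp point (between the pads) lies 5 mm behind it (bot.nose_length is the distance from the TCP to the fingertips, in m); z points along the fingers, y is the line along which they close (so a half turn about z gives the same grasp; the last joint's range is limited). The gripper opens to 85 mm and grips with 20 to 120 N. Pads are 22 mm wide; open, the fingers measure 114 mm over their backs; the gripper's body (76 mm by 85 mm) begins 54 mm behind the grasp point. The pads swing forward as they close: fully open they stand 13 mm farther back than shut.
Start: joints at [1.157, 0.313, 0.046, 1.304, 0, 1.431], TCP at [0.155, 0.554, 0.245] pointing down, gripper open.
Joint ranges: [-2.76, 2.76], [-0.86, 1.69], [-1.03, 1.26], [-2.2, 2.34], [-1.47, 1.5], [-3.14, 3.14]. Speed limits (rad/s): [2.57, 2.57, 3.14, 3.14, 3.14, 3.14].

INTERFACE

Orientations are given as a unit quaternion [x, y, z, w].
In Python, from workcell import read_state, capture, camera_info, ticket, spotter, bot gives the robot as it stands.
- The arm moves only by the shell command python3 -m pendant 'ROWS' [FORCE]. ROWS is JSON, a list of rows, each a list of 7 numbers: the shift along the tool's x, y, z in cm, then the turn, a rotation vector about the tool's x, y, z in degrees, then the closure, from 0 (fully open) to 1 (shut). In form: [[tx, ty, tz, ax, ay, az, gripper], ...]. A call has 1 to 20 rows; each row shifts and turns the commanded pose from where the row before left it, along the tool's axes as they then stand; what a row does not reach is not made up. A row lasts 1/8 s, in which the tool goes at most 62.5 mm and 10.7 degrees, less where a joint would pass 70% of its speed; a pose out of reach is approached as far as the arm can. A call is refused whole if a number of a shift passes 6.25 or a number of a turn 10.7, either way. A call with a gripper value outside its range is refused whole. The fingers move at their own pace and stop on an object; FORCE is the grip in N (left out, the last holds). Time passes only in rows, so rows that do not move let the fingers close. It gives the time, the measured TCP pose, the force, the opening and the grip force at its end, in the units of the state.
- read_state(): the state, without advancing time (a new reading comes with each control period).
- capture(name): name is "side" or "top"; returns the picture (480x640x3 uint8, red, green, blue); there is no depth.
- camera_info(name): a dict with "K" (3x3 intrinsics, pixels), "k1" (the pictures are not rectified: a ray, as slopes to the right and down, at radius r is drawn at 1 + k1 r^2 times it, then the intrinsics apply), "view" (4x4, takes a point from world to camera coordinates). Camera axes: x right, y down, z forward; pixel columns grow to the right and rows downward; lengths in m; the calibration is good to about 2 mm. A picture is of the moment at which its call begins. camera_info takes no time and is no camera call.
- ticket.close_job(): hands the job in; it is judged then, once.
Trained networks look in the newest picture that a camera, given by its name, has taken for a name from the list of things; names that differ only in an ending like _2 or _b are one class to them, and where a whole thing is asked for, a point or a joint stands for the part that bears it (a point fixed in the world has none). Each returns a list of dicts, best first, with "conf" (0 to 1); they miss things now and then, are a little off and sometimes report something else, mostly with a low value. They report only what shows in the picture. A call takes as long as a camera call. They do not tell look-alikes from the thing itself.
- spotter.find_in(camera, target): "rect" ([left, top, right, bottom] in pixels, round what is visible of it).
- spotter.trace(camera, target): "mask" (480x640 bool, what is visible of it) and "rect" ([left, top, right, bottom] in pixels, round what is visible of it).
The state is a dict: "clock": time; "qpos": joint angles; "dq": joint speeds; "tau": joint torques, N m; "ee_pos": TCP position; "ee_rot": TCP orientation; "contact_force": force on the tool from outside, world axes, zero at the start; "ft_torque": the same for the moment, N m; "gripper_width": finger opening in m; "grip_force": force on a finger pad.
Only numpy, scipy, OpenCV 4.12 (cv2) and the standard library are available. Lean on these libraries where they do the work, as an engineer would, in place of code of your own. Each camera call takes 0.05 s, during which the arm holds its last target. There are 200 camera calls.

TASK

The aluminium plate with the glass mosaic lies askew on the wooden jig, propped up on the jig's two hidden locating pins. Push it gently away from the robot and sideways with the fingertips, using the wooden fence on its left to square it, until both its holes drop over the two pins and the plate lies flat on the board within the corner marks. Do not lift, carry or tip the plate, and leave the other things where they are.

Things in the scene. Friction and masses are not known exactly. Their poses are not given: they have to be found in the camera images.
- jig: fixed plywood soldering jig on the table, 300 x 300 mm, 18 mm thick; origin at the centre of its underside, z up. Position and yaw vary. Dark corner marks on its top show the outline of the seated plate, whose centre is then at x = 0, y = 0, axes along the jig's. A wooden fence and two locating pins stand on it
- fence (a point): middle of the top edge of the fence's inner face, at y = +76 mm, 14 mm above the board's top. The fence is a fixed wooden strip along the jig's x axis, 280 mm long, 26 mm wide, 14 mm tall; a seated plate clears it by about 1 mm
- pin_left (a point): tip of the locating pin nearer to the fence, at x = +15, y = +45 mm on the jig: steel, 8 mm diameter, coned tip, 7 mm above the board's top (hidden under the plate at first)
- pin_right (a point): tip of the other, like pin, at x = +15, y = -45 mm on the jig (hidden under the plate at first)
- plate: loose aluminium plate, 130 mm (x) by 150 mm (y) by 8 mm thick, 0.3 to 0.54 kg, glass mosaic in its face; origin at the centre of its underside, z up. At first 18 to 34 mm short of its place (towards the jig's -x), 4 to 26 mm off sideways (-y), yaw up to 0.12 rad off; -x edge on the board, +x part on the pin tips, so it slopes about 0.07 rad. Slides easily, with 1 to 4 N
- hole_left (a point): centre of the plate's hole nearer to the fence, at the underside: 13 mm diameter, right through, at x = +15, y = +45 mm on the plate. With both holes over the pins the plate drops by its own weight, lies flat on the board and the pins stop it
- hole_right (a point): centre of the plate's other, like hole, at x = +15, y = -45 mm on the plate, at the underside
- foil_roll: roll of copper foil lying flat on the jig board beyond the plate: ring 64 mm outside, 8 mm tall; origin: centre of its underside. Leave alone
- marker: black marker, 110 mm by 12 mm, lying on the jig board behind the fence; origin at the middle of its underside. Leave alone
- glass_blue: offcut of blue glass, 70 x 50 x 4 mm, flat on the table to the left; origin: centre of its underside. Leave alone
- glass_red: offcut of red glass, 60 x 40 x 4 mm, flat on the table to the left; origin: centre of its underside. Leave alone
- flux: bottle with a red cap, 48 mm across, 110 mm tall, standing on the table to the right; origin: centre of its base. Leave alone
- brush_mug: blue ceramic cup, 76 mm across, 90 mm tall, standing on the table to the left; origin: centre of its base. Leave alone
- brush: brush with a wooden handle, about 200 mm long, lying on the table to the right. Leave alone
Not all that is in view belongs to the job. What is meant by the plate is not turquoise, and is the larger of those in its own colour.

How it is judged:
At the end, for the whole second after the job is handed in: Both holes are over their pins (centres within 4 mm), the plate lies flat on the board (underside within 1.5 mm of it, tilt under 0.02 rad) and is at rest (horizontal distance between hole_left and pin_left below 0.004 m and horizontal distance between hole_right and pin_right below 0.004 m and z of plate in the frame of jig below 0.0195 m and angle between plate's own z axis and vertical below 0.02 rad and linear speed of plate below 0.01 m/s); the robot touches nothing.
It fails at once if the plate is lifted (its middle more than 12 mm above the board) (z of plate in the frame of jig above 0.03 m).
It fails at once if the plate is tipped by more than 0.25 rad (angle between plate's own z axis and vertical above 0.25 rad).
It fails at once if the plate is squeezed or rammed by the fingers with more than 40 N (contact force between the fingers and plate above 40 N).
It fails at once if another thing is moved by more than 25 mm (distance of any of foil_roll, marker, glass_blue, glass_red, flux, brush_mug, brush from where it was at the start of the episode above 0.025 m).
It also fails if it takes over 48 s, if anything falls off the work surface, if the arm or the gripper's body presses on something with over 40 N, if the wrist force passes 120 N, or if a joint passes its speed limit or range.

## Working session

There is one attempt and no reset: what is moved stays moved. The work goes in short steps, Python scripts to look and compute and a shell command to move; the robot and the scene stay as the last step left them, time stands still between calls to the robot, and variables do not carry over. Pictures are saved under pics/ and viewed, at most 10 in all, crops included, and the job is handed in when it is done.

```bash
mkdir -p pics; python3 - <<'E'
from workcell import read_state, capture, camera_info, bot
import cv2
s=read_state(); print(s['clock'],s['ee_pos'],s['ee_rot'],bot.nose_length,s['gripper_width'])
for n in('top','side'):
    cv2.imwrite(f'pics/{n}0.png',capture(n)[:,:,::-1]); c=camera_info(n); print(n,c)
E
```

```text
0.0 [0.15527718 0.55311807 0.24439533] [ 1.36463743e-01  9.90644626e-01 -9.00571310e-04 -2.48526019e-04] 0.014 0.08613425641768843
top {'K': array([[551.64536306,   0.        , 314.57977322],
       [  0.        , 551.64536306, 243.33817638],
       [  0.        ,   0.        ,   1.        ]]), 'k1': -0.12204526381164976, 'view': array([[ 0.02784687, -0.99960963,  0.00226733, -0.00649177],
       [-0.98828946, -0.0278718 , -0.15002369,  0.46814719],
       [ 0.15002832,  0.00193692, -0.9886798 ,  1.18814855],
       [ 0.        ,  0.        ,  0.        ,  1.        ]])}
side {'K': array([[492.59901286,   0.        , 317.52037333],
       [  0.        , 492.59901286, 241.57556144],
       [  0.        ,   0.        ,   1.        ]]), 'k1': -0.003600393424818909, 'view': array([[ 0.97147533, -0.23630068,  0.01994154, -0.44554908],
       [-0.12954912, -0.59926834, -0.78999651,  0.10795629],
       [ 0.19862705,  0.76487872, -0.61278695,  0.97524606],
       [ 0.        ,  0.        ,  0.        ,  1.        ]])}
```

View pics/top0.png

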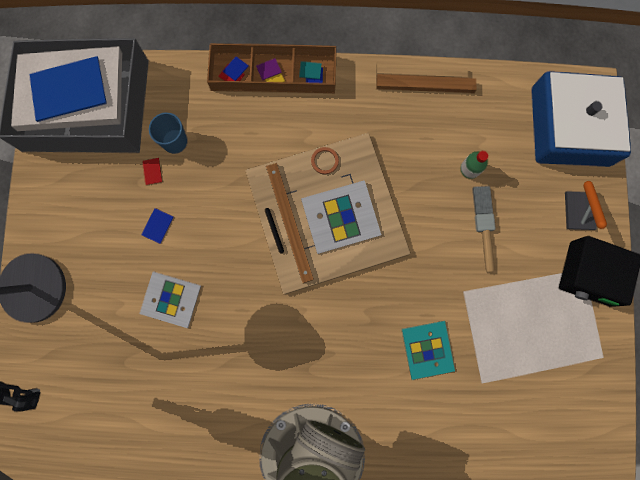

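View pics/side0.png

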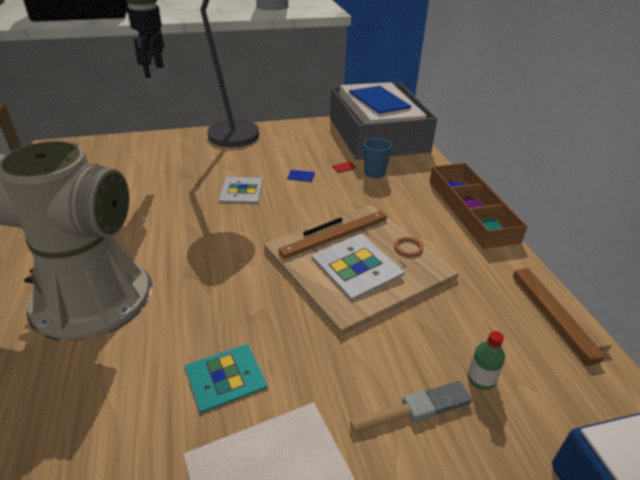

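Candidates for the plate are the silver one on the jig (top 342,217), a smaller silver one (171,299) and a turquoise one (429,350). I choose the one on the jig, and will check it in a close crop while measuring.

```bash
cat > h.py <<'E'
import numpy as np, cv2
from workcell import read_state, capture, camera_info, spotter
def ray(n,px):
    c=camera_info(n);K=c['K'];V=c['view'];d=np.array([c['k1'],0,0,0,0.])
    u=cv2.undistortPoints(np.float64(px).reshape(-1,1,2),K,d).reshape(-1,2)
    R=V[:3,:3];return -R.T@V[:3,3],np.c_[u,np.ones(len(u))]@R
def onz(n,px,z):
    o,d=ray(n,px);return o+d*((z-o[2])/d[:,2])[:,None]
def proj(n,P):
    c=camera_info(n);V=c['view']
    return cv2.projectPoints(np.float64(P).reshape(-1,1,3),cv2.Rodrigues(V[:3,:3])[0],V[:3,3],c['K'],np.array([c['k1'],0,0,0,0.]))[0].reshape(-1,2)
def quad(n,t,z):
    r=spotter.trace(n,t)
    for x in r:
        m=x['mask'].astype(np.uint8);c=max(cv2.findContours(m,0,cv2.CHAIN_APPROX_NONE)[0],key=cv2.contourArea)
        P=onz(n,c.reshape(-1,2),z)[:,:2]; b=cv2.minAreaRect(np.float32(P*1000))
        print(n,t,round(x['conf'],2),x['rect'],'rect mm',np.round(b[0],1),np.round(b[1],1),round(b[2],1))
E
python3 - <<'E'
from h import *
im=capture('top');capture('side')
quad('top','jig',.018);quad('top','plate',.029);quad('top','foil_roll',.026);quad('side','plate',.029)
cv2.imwrite('pics/crop.png',cv2.resize(im[125:305,235:425,::-1],None,fx=3.3,fy=3.3,interpolation=cv2.INTER_CUBIC))
E
```

```text
top jig 0.8 [245.0, 132.0, 410.1, 294.1] rect mm [545.8 -18.8] [302.5 302. ] 19.2
top jig 0.54 [302.0, 182.4, 381.7, 252.6] rect mm [533.8 -50.7] [136.5 155.7] 17.6
top plate 0.88 [304.3, 182.4, 379.7, 255.1] rect mm [532.4 -50.1] [134.7 153.2] 17.7
top plate 0.66 [138.5, 273.1, 202.7, 329.4] rect mm [334.  324.6] [117.5  98.9] 75.9
top plate 0.64 [309.6, 148.5, 337.4, 177.4] rect mm [662.6  -7.2] [62.  59.5] 1.7
top plate 0.61 [401.3, 319.4, 454.1, 380.2] rect mm [ 241.  -247.4] [115.6 101.2] 11.8
top foil_roll 0.66 [311.9, 149.1, 339.7, 179.1] rect mm [662.5 -10.8] [64.5 62. ] 1.7
side plate 0.92 [185.5, 343.8, 266.5, 410.9] rect mm [ 237.9 -271.4] [110.3 100. ] 11.7
side plate 0.87 [222.0, 174.9, 263.2, 202.7] rect mm [330.6 292.4] [119.9  98.4] 77.6
side plate 0.65 [309.7, 235.5, 404.0, 299.9] rect mm [530.3 -50.2] [144.7 160.9] 19.8
side plate 0.18 [469.0, 329.6, 507.1, 390.3] rect mm [ 675.7 -334.3] [140.3  52.4] 45.9
```

View pics/crop.png

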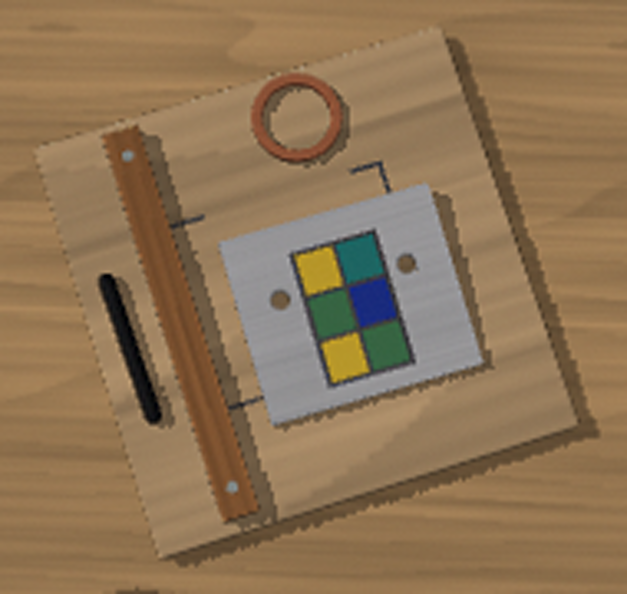

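The crop confirms the choice: the large silver plate with its holes at crop (280,300) and (406,263). The fence is to its left and the corner mark at (383,163).

```bash
python3 - <<'E'
from h import *
full=lambda L:np.array(L)/3.3+[235,125]-.35
def fit(model,P):
    # rigid 2D
    M=np.array(model);a=M-M.mean(0);b=P-P.mean(0)
    th=np.arctan2((a[:,0]*b[:,1]-a[:,1]*b[:,0]).sum(),(a*b).sum());R=np.array([[np.cos(th),-np.sin(th)],[np.sin(th),np.cos(th)]])
    t=P.mean(0)-R@M.mean(0);r=P-(M@R.T+t);return t,th,R,r
# order: +x+y, +x-y, -x-y, -x+y
sq=[[1,1],[1,-1],[-1,-1],[-1,1]]
J=onz('top',full([[37,147],[438,28],[578,428],[163,557]]),.018)[:,:2]
t,th,R,r=fit(np.array(sq)*.15,J);print('jig',t,th,'res mm\n',np.round(r*1000,1))
mk=onz('top',full([[382,163]]),.018)[:,:2];print('mark in jig',(mk-t)@R)
zz=np.array([.035,.035,.026,.026]);C=full([[220,242],[430,185],[484,362],[275,424]])
P=np.array([onz('top',[c],z)[0,:2] for c,z in zip(C,zz)])
tp,tph,Rp,rp=fit(np.array(sq)*[.065,.075],P);print('plate',tp,tph,'res',np.round(rp*1000,1));
H=onz('top',full([[280,300],[406,263]]),.0325)[:,:2];print('holes in plate',(H-tp)@Rp,'holes in jig',(H-t)@R)
print('plate in jig',(tp-t)@R,tph-th, 'corners in jig',(P-t)@R)
f=onz('top',full([[137,130],[256,508]]),.032)[:,:2];print('fence',(f-t)@R)
fr=onz('top',full([[298,117]]),.024)[:,:2];print('foil',(fr-t)@R)
E
```

```text
jig [ 0.54540868 -0.01913476] 0.3325122132425243 res mm
 [[ 0.9 -1.8]
 [-1.7  2.6]
 [-0.8  1.5]
 [ 1.7 -2.3]]
mark in jig [[ 0.06692796 -0.07819709]]
plate [ 0.53177525 -0.05204512] 0.31321857564375005 res [[-0.  -0. ]
 [-2.  -0. ]
 [ 1.1  0.9]
 [ 0.9 -0.8]]
holes in plate [[ 0.01527121  0.0469942 ]
 [ 0.0158479  -0.04278023]] holes in jig [[-0.00745422  0.02003334]
 [-0.00860961 -0.06973551]]
plate in jig [-0.02362922 -0.0266575 ] -0.019293637598774227 corners in jig [[ 0.04275332  0.04706644]
 [ 0.0380513  -0.10225689]
 [-0.08869907 -0.0999535 ]
 [-0.08662245  0.04851397]]
fence [[ 0.13658245  0.0781271 ]
 [-0.13754177  0.07793086]]
foil [[ 0.11440641 -0.03173849]]
```

```bash
cat >> h.py <<'E'
from scipy.spatial.transform import Rotation as Ro
T=np.array([.5454,-.0191]);TH=.334
def go(x,y,z,deg): # jig x,y mm, TCP z mm, wanted angle of tool y in world deg
    s=read_state();R=Ro.from_quat(s['ee_rot']).as_matrix();c,k=np.cos(TH),np.sin(TH)
    W=np.array([*(T+np.array([[c,-k],[k,c]])@np.array([x,y])/1000),z/1000])
    a=np.degrees(np.arctan2(R[1,1],R[0,1]))
    print('t',s['clock'],'turn z',round(a-deg,2),'shift now cm',np.round(R.T@(W-s['ee_pos'])*100,2))
    Rn=R@Ro.from_rotvec([0,0,np.radians(a-deg)]).as_matrix();print('after turn',np.round(Rn.T@(W-s['ee_pos'])*100,2),'jig xy of tcp',np.round(np.array([[c,k],[-k,c]])@(s['ee_pos'][:2]-T)*1000,1),'z',s['ee_pos'][2],'F',s['contact_force'])
E
python3 -c "
from h import *
go(-24,-126,100,19.1)"
python3 -m pendant '[[0,0,0,0,0,9.2,0.3],[0,0,0,0,0,9.2,0.3],[0,0,0,0,0,9.2,0.3],[0,0,0,0,0,9.2,0.3],[0,0,0,0,0,9.2,0.3],[0,0,0,0,0,9.2,0.3]]'
python3 -m pendant '[[-5,1,0,0,0,0,0.3],[-5,1,0,0,0,0,0.3],[-5,1,0,0,0,0,0.3],[-5,1,0,0,0,0,0.3],[-5,1,0,0,0,0,0.3],[-5,1,0,0,0,0,0.3],[-5,1,0,0,0,0,0.3],[-5,1,0,0,0,0,0.3],[-5,1,0,0,0,0,0.3],[-5,1,0,0,0,0,0.3],[-5,1,0,0,0,0,0.3],[-5,1,0,0,0,0,0.3],[-5,1,0,0,0,0,0.3],[-5,1,0,0,0,0,0.3],[-5,1,0,0,0,0,0.3],[0,0,0,0,0,0,0.3]]'
python3 -c "
from h import *
go(-24,-126,60,19.1)"
```

```text
t 0.4 turn z 55.21 shift now cm [-58.25 -56.3   14.53]
after turn [-79.47  15.72  14.53] jig xy of tcp [-180.7  668.8] z 0.24518346944177527 F [-0.46524293  1.05730194 -1.1041693 ]
clock: 1.15
ee_pos: [0.1555, 0.5536, 0.2453]
ee_rot: [0.582, 0.813, 0.0, -0.0]
contact_force: [-0.9, -1.4, -0.0]
gripper_width: 0.0599
grip_force: 0.0
clock: 3.15
ee_pos: [0.5442, -0.109, 0.2445]
ee_rot: [0.582, 0.813, -0.0, 0.0]
contact_force: [-0.2, 0.8, 0.2]
gripper_width: 0.0597
grip_force: 0.0
t 3.15 turn z -0.22 shift now cm [-4.13  0.67 18.45]
after turn [-4.13  0.66 18.45] jig xy of tcp [-30.6 -84.6] z 0.2445116561650573 F [-0.1890606   0.82889734  0.2326275 ]
```

```bash
python3 -m pendant '[[-4.1,0.7,0,0,0,0,0.3],[0,0,5,0,0,0,0.3],[0,0,5,0,0,0,0.3],[0,0,5,0,0,0,0.3],[0,0,3.5,0,0,0,0.3],[0,0,0,0,0,0,0.3]]'
python3 - <<'E'
from h import *
go(-24,-126,35,19.1)
im=capture('side');cv2.imwrite('pics/s1.png',cv2.resize(im[180:350,230:470,::-1],None,fx=3,fy=3))
E
```

```text
clock: 3.9
ee_pos: [0.5599, -0.1404, 0.0577]
ee_rot: [0.58, 0.815, -0.001, -0.003]
contact_force: [0.0, -0.2, 1.5]
gripper_width: 0.0598
grip_force: 0.0
t 3.9 turn z 0.06 shift now cm [-0.67  0.22  2.26]
after turn [-0.67  0.22  2.26] jig xy of tcp [ -26.  -119.4] z 0.05767703241782972 F [ 0.01517349 -0.16380072  1.49954061]
```

View pics/s1.png

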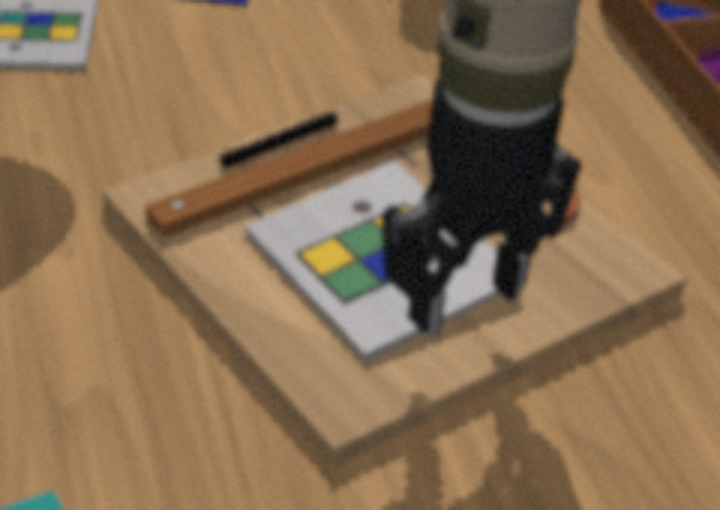

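The fingers hover just right of the plate edge, left tip at crop (430,330). I'll shift clear and descend carefully.

```bash
python3 -m pendant '[[-0.7,0,0,0,0,0,0.3],[0,0.2,1,0,0,0,0.3],[0,0,0.7,0,0,0,0.3],[0,0,0,0,0,0,0.3]]'
python3 - <<'E'
from h import *
go(-24,-126,35,19.1)
p=onz('side',[[373,290]],.04);print(p)
for z in(.03,.035,.04,.045): print(z,onz('side',[[373,290]],z)[0,:2])
c,k=np.cos(TH),np.sin(TH);print(T+np.array([[c,-k],[k,c]])@np.array([-.026-.037,-.1194]))
E
```

```text
clock: 4.45
ee_pos: [0.5664, -0.1481, 0.0426]
ee_rot: [0.58, 0.815, -0.0, -0.001]
contact_force: [-0.1, 0.8, -0.4]
gripper_width: 0.0597
grip_force: 0.0
t 4.45 turn z 0.01 shift now cm [ 0.27 -0.15  0.76]
after turn [ 0.27 -0.15  0.76] jig xy of tcp [ -22.4 -128.7] z 0.04260040835019884 F [-0.10218244  0.83933493 -0.41619936]
[[ 0.53280119 -0.143136    0.04      ]]
0.03 [ 0.53709224 -0.13326473]
0.035 [ 0.53494671 -0.13820037]
0.04 [ 0.53280119 -0.143136  ]
0.045 [ 0.53065566 -0.14807164]
[ 0.52502372 -0.15255474]
```

```bash
python3 -m pendant '[[0,0,0.7,0,0,0,0.3],[0,0,0.2,0,0,0,0.3],[0,0,0,0,0,0,0.3]]'; python3 -m pendant '[[0,0,0.15,0,0,0,0.3],[0,0,0,0,0,0,0.3]]';python3 -m pendant '[[0,0,0.15,0,0,0,0.3],[0,0,0,0,0,0,0.3]]'
```

```text
clock: 4.82
ee_pos: [0.5668, -0.1482, 0.034]
ee_rot: [0.58, 0.815, -0.0, -0.0]
contact_force: [0.2, 1.4, -0.2]
gripper_width: 0.0597
grip_force: 0.0
clock: 5.08
ee_pos: [0.567, -0.1483, 0.0328]
ee_rot: [0.58, 0.815, 0.0, 0.0]
contact_force: [-0.3, -0.4, -0.7]
gripper_width: 0.0598
grip_force: 0.0
clock: 5.32
ee_pos: [0.5669, -0.1483, 0.0312]
ee_rot: [0.58, 0.815, 0.0, -0.0]
contact_force: [0.2, 0.3, 0.4]
gripper_width: 0.0596
grip_force: 0.0
```

```bash
python3 -m pendant '[[0.5,0,0,0,0,0,0.3],[0.5,0,0,0,0,0,0.3],[0.4,0,0,0,0,0,0.3],[0.3,0,0,0,0,0,0.3],[0.3,0,0,0,0,0,0.3],[0.3,0,0,0,0,0,0.3],[0.3,0,0,0,0,0,0.3],[0.3,0,0,0,0,0,0.3],[0,0,0,0,0,0,0.3]]'
python3 - <<'E'
from h import *
go(-24,-86,31,19.1)
im=capture('top');cv2.imwrite('pics/t2.png',cv2.resize(im[125:305,235:425,::-1],None,fx=3.3,fy=3.3,interpolation=cv2.INTER_CUBIC))
E
```

```text
clock: 6.45
ee_pos: [0.5573, -0.1205, 0.0312]
ee_rot: [0.58, 0.815, 0.0, -0.0]
contact_force: [0.0, 0.2, -0.5]
gripper_width: 0.0592
grip_force: 0.0
t 6.45 turn z 0.03 shift now cm [ 1.37 -0.2   0.02]
after turn [ 1.37 -0.2   0.02] jig xy of tcp [-22.  -99.7] z 0.031221875392287123 F [ 0.03814688  0.22872657 -0.45133245]
```

View pics/t2.png

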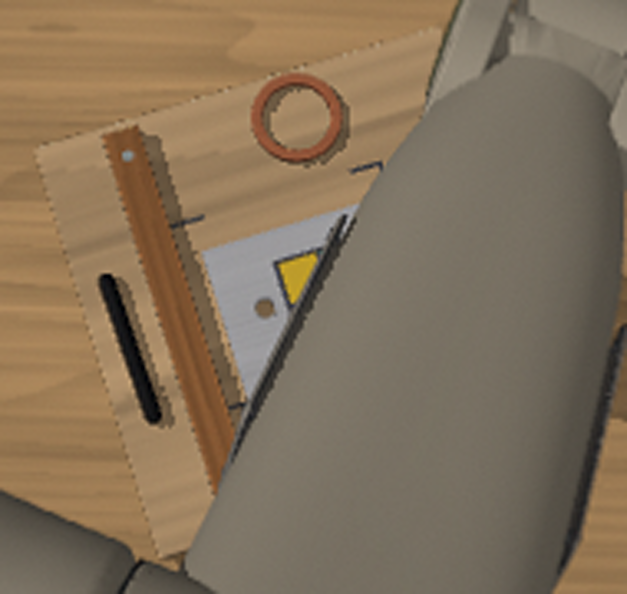

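The plate has slid about 12 mm toward the fence, with its top-left corner now at crop (202,250). I'll continue gently.

```bash
python3 -m pendant '[[0.2,0,0,0,0,0,0.3],[0.2,0,0,0,0,0,0.3],[0.2,0,0,0,0,0,0.3],[0.2,0,0,0,0,0,0.3],[0.2,0,0,0,0,0,0.3],[0.1,0,0,0,0,0,0.3],[0,0,0,0,0,0,0.3]]'
python3 -m pendant '[[0.1,0,0,0,0,0,0.3],[0,0,0,0,0,0,0.3]]'
python3 -m pendant '[[0.1,0,0,0,0,0,0.3],[0,0,0,0,0,0,0.3]]'
python3 - <<'E'
from h import *
go(-24,-86,31,19.1)
im=capture('top');cv2.imwrite('pics/t3.png',cv2.resize(im[145:295,265:365,::-1],None,fx=4,fy=4,interpolation=cv2.INTER_CUBIC))
E
```

```text
clock: 7.38
ee_pos: [0.5538, -0.1103, 0.0312]
ee_rot: [0.58, 0.815, 0.0, -0.0]
contact_force: [0.6, 0.3, 0.5]
gripper_width: 0.0595
grip_force: 0.0
clock: 7.62
ee_pos: [0.5536, -0.1095, 0.0313]
ee_rot: [0.58, 0.815, 0.0, -0.0]
contact_force: [0.0, -0.0, -0.3]
gripper_width: 0.0597
grip_force: 0.2
clock: 7.88
ee_pos: [0.5532, -0.1086, 0.0313]
ee_rot: [0.58, 0.815, 0.0, -0.0]
contact_force: [0.5, -0.3, -1.0]
gripper_width: 0.0597
grip_force: 0.2
t 7.875 turn z 0.01 shift now cm [ 0.11 -0.21  0.03]
after turn [ 0.11 -0.21  0.03] jig xy of tcp [-21.9 -87.1] z 0.03129092677321435 F [ 0.46236625 -0.32588794 -0.99398317]
```

View pics/t3.png

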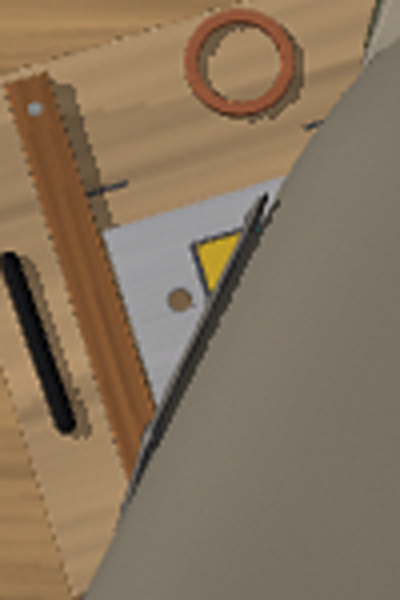

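The plate's corner at crop (104,230) is almost at the fence. I'll measure the remaining gap.

```bash
python3 - <<'E'
from h import *
c,k=np.cos(TH),np.sin(TH);R=np.array([[c,-k],[k,c]])
f=lambda p,z:np.round((onz('top',np.array([p])/4+[265,145]-.4,z)[0,:2]-T)@R*1000,1)
print('corner',f([104,230],.035),'hole',f([180,300],.033),'fence far end',f([47,73],.032),'fence near',f([133,490],.032),'mark',f([97,190],.018))
E
python3 -m pendant '[[0.1,0,0,0,0,0,0.3],[0,0,0,0,0,0,0.3]]'
python3 -m pendant '[[0.1,0,0,0,0,0,0.3],[0,0,0,0,0,0,0.3]]'
```

```text
corner [41.  72.7] hole [-9.6 44. ] fence far end [139.3  76.7] fence near [-103.6  100.7] mark [68.5 69.2]
clock: 8.18
ee_pos: [0.5529, -0.1076, 0.0313]
ee_rot: [0.58, 0.815, 0.0, -0.0]
contact_force: [0.5, -1.0, -0.0]
gripper_width: 0.0599
grip_force: 0.2
clock: 8.43
ee_pos: [0.5526, -0.1066, 0.0313]
ee_rot: [0.58, 0.815, 0.0, -0.0]
contact_force: [0.4, -0.8, 0.1]
gripper_width: 0.0597
grip_force: 0.2
```

```bash
python3 -m pendant '[[0.1,0,0,0,0,0,0.3],[0,0,0,0,0,0,0.3]]'
python3 -m pendant '[[0.05,0,0,0,0,0,0.3],[0,0,0,0,0,0,0.3]]'
```

```text
clock: 8.68
ee_pos: [0.5526, -0.1061, 0.0314]
ee_rot: [0.58, 0.815, -0.0, 0.0]
contact_force: [0.8, -1.8, -0.3]
gripper_width: 0.0599
grip_force: 1.1
clock: 8.93
ee_pos: [0.5525, -0.106, 0.0314]
ee_rot: [0.58, 0.815, -0.0, 0.001]
contact_force: [2.2, -5.6, -0.9]
gripper_width: 0.0599
grip_force: 2.5
```

The fence contact shows about 6 N, so the plate is squared. I'll back off and go round to the near edge.

```bash
python3 -m pendant '[[-0.5,0,0,0,0,0,0.3],[-1.5,0,0,0,0,0,0.3],[-1,0,-3,0,0,0,0.3],[0,0,-5,0,0,0,0.3],[0,0,0,0,0,-10,0.3],[0,0,0,0,0,-10,0.3],[0,0,0,0,0,-10,0.3],[0,0,0,0,0,-10,0.3],[0,0,0,0,0,-10,0.3],[0,0,0,0,0,-10,0.3],[0,0,0,0,0,-10,0.3],[0,0,0,0,0,-10,0.3],[0,0,0,0,0,-10,0.3],[0,0,0,0,0,0,0.3]]'
python3 -c "
from h import *
go(-120,-5,31,109.1)"
```

```text
clock: 10.68
ee_pos: [0.562, -0.1341, 0.1111]
ee_rot: [-0.165, 0.986, 0.0, -0.0]
contact_force: [-0.2, 0.1, -0.8]
gripper_width: 0.06
grip_force: 0.0
t 10.675 turn z -0.12 shift now cm [ 9.83 10.88  8.02]
after turn [ 9.8  10.9   8.02] jig xy of tcp [ -22.  -114.1] z 0.11114823143398245 F [-0.19507097  0.06846835 -0.79224691]
```

```bash
python3 -m pendant '[[4.9,2.5,0,0,0,0,0.3],[4.9,4,0,0,0,0,0.3],[0,4.4,0,0,0,0,0.3],[0,0,4,0,0,0,0.3],[0,0,3,0,0,0,0.3],[0,0,0,0,0,0,0.3]]'
python3 - <<'E'
from h import *
go(-120,-5,31,109.1)
c,k=np.cos(TH),np.sin(TH);R=np.array([[c,-k],[k,c]])
im=capture('side');cv2.imwrite('pics/s4.png',cv2.resize(im[180:350,230:470,::-1],None,fx=3,fy=3))
E
```

```text
clock: 11.42
ee_pos: [0.4324, -0.0624, 0.0398]
ee_rot: [-0.165, 0.986, 0.001, -0.002]
contact_force: [-0.1, -0.0, 0.3]
gripper_width: 0.06
grip_force: 0.0
t 11.425 turn z -0.14 shift now cm [-0.1  -0.11  0.88]
after turn [-0.1  -0.11  0.88] jig xy of tcp [-120.9   -3.9] z 0.039759889751834 F [-0.05488693 -0.02989661  0.32078604]
```

View pics/s4.png

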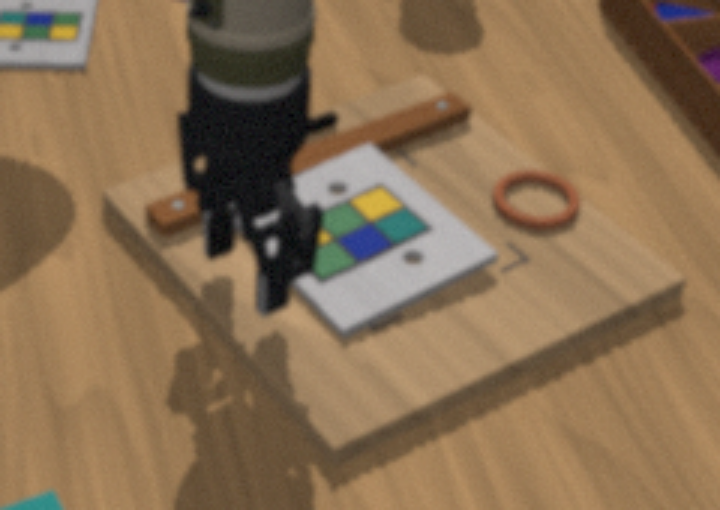

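The fingers stand clear behind the plate's near edge, and the plate lies along the fence. I'll lower and push.

```bash
python3 -m pendant '[[0,0,0.8,0,0,0.1,0.3],[0,0,0,0,0,0,0.3],[-0.5,0,0,0,0,0,0.3],[-0.5,0,0,0,0,0,0.3],[-0.3,0,0,0,0,0,0.3],[-0.3,0,0,0,0,0,0.3],[-0.3,0,0,0,0,0,0.3],[-0.3,0,0,0,0,0,0.3],[-0.3,0,0,0,0,0,0.3],[-0.3,0,0,0,0,0,0.3],[0,0,0,0,0,0,0.3]]'
python3 - <<'E'
from h import *
go(-76,-5,31,109.1)
im=capture('side');cv2.imwrite('pics/s5.png',cv2.resize(im[180:350,230:470,::-1],None,fx=3,fy=3))
E
```

```text
clock: 12.85
ee_pos: [0.4612, -0.0538, 0.0333]
ee_rot: [-0.165, 0.986, 0.0, 0.0]
contact_force: [-0.3, -0.2, 0.9]
gripper_width: 0.0598
grip_force: 0.1
t 12.85 turn z -0.08 shift now cm [-1.49  0.02  0.23]
after turn [-1.49  0.02  0.23] jig xy of tcp [-90.9  -5.2] z 0.03326548276616516 F [-0.30738302 -0.21350727  0.92991715]
```

View pics/s5.png

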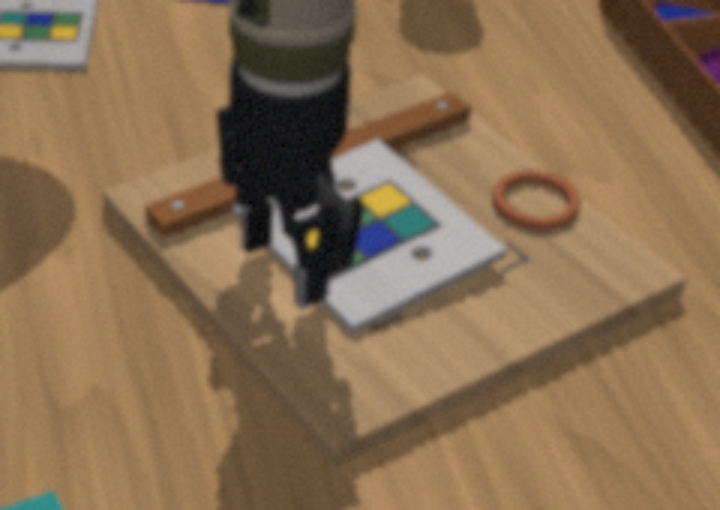

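The plate is being pushed straight toward the far marks, right hole now at crop (421,253). I'll drop the tips slightly and continue.

```bash
python3 -m pendant '[[0.3,0,0,0,0,0,0.3],[0,0,0.2,0,0,0,0.3],[-0.3,0,0,0,0,0,0.3],[-0.2,0,0,0,0,0,0.3],[-0.2,0,0,0,0,0,0.3],[-0.2,0,0,0,0,0,0.3],[-0.2,0,0,0,0,0,0.3],[-0.2,0,0,0,0,0,0.3],[0,0,0,0,0,0,0.3]]'
python3 -m pendant '[[-0.1,0,0,0,0,0,0.3],[0,0,0,0,0,0,0.3]]'
python3 -m pendant '[[-0.1,0,0,0,0,0,0.3],[0,0,0,0,0,0,0.3]]'
python3 -c "
from h import *
go(-76,-5,31,109.1)"
```

```text
clock: 14.02
ee_pos: [0.4708, -0.0506, 0.0314]
ee_rot: [-0.165, 0.986, -0.0, 0.0]
contact_force: [-0.0, 0.4, -0.7]
gripper_width: 0.0599
grip_force: 0.0
clock: 14.28
ee_pos: [0.4714, -0.0503, 0.0314]
ee_rot: [-0.165, 0.986, 0.0, 0.0]
contact_force: [-1.0, 0.2, 0.8]
gripper_width: 0.0596
grip_force: 0.2
clock: 14.52
ee_pos: [0.4725, -0.05, 0.0314]
ee_rot: [-0.165, 0.986, 0.0, 0.0]
contact_force: [-0.4, 0.2, 0.2]
gripper_width: 0.0597
grip_force: 0.0
t 14.525 turn z -0.09 shift now cm [-0.3   0.03  0.04]
after turn [-0.3   0.03  0.04] jig xy of tcp [-79.   -5.3] z 0.03136031338012828 F [-0.40574122  0.21233029  0.19521965]
```

```bash
python3 -m pendant '[[-0.1,0,0,0,0,0,0.3],[0,0,0,0,0,0,0.3]]'|grep -E 'ee_pos|force'
python3 -m pendant '[[-0.1,0,0,0,0,0,0.3],[0,0,0,0,0,0,0.3]]'|grep -E 'ee_pos|force'
python3 - <<'E'
from h import *
im=capture('side');cv2.imwrite('pics/s6.png',cv2.resize(im[200:320,280:460,::-1],None,fx=4,fy=4))
E
```

```text
ee_pos: [0.4733, -0.0497, 0.0313]
contact_force: [0.3, 0.1, -1.2]
grip_force: 0.0
ee_pos: [0.4742, -0.0493, 0.0313]
contact_force: [-0.6, -0.8, -0.1]
grip_force: 0.0
```

View pics/s6.png

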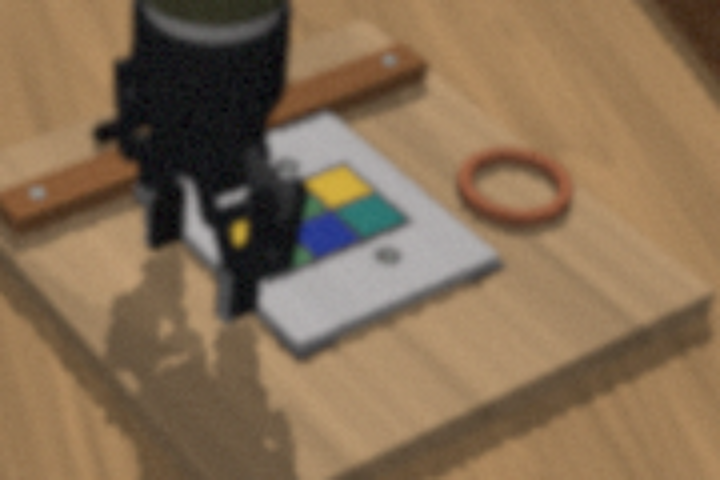

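It looks seated: the shadow under the far edge is gone and steel shows in the holes at (388,256) and (288,166). I'll back off and verify from above.

```bash
python3 -m pendant '[[0.5,0,0,0,0,0,0.3],[2,0,0,0,0,0,0.3],[1,0,-3,0,0,0,0.3],[0,0,-5,0,0,0,0.3],[0,0,-5,0,0,0,0.3],[6,0,0,0,0,0,0.3],[0,-6,-5,0,0,0,0.3],[0,-6,0,0,0,0,0.3],[0,-6,0,0,0,0,0.3],[0,-6,0,0,0,0,0.3],[0,0,0,0,0,0,0.3]]'
python3 - <<'E'
from h import *
im=capture('top');capture('side')
quad('top','plate',.026);quad('side','plate',.026)
a=cv2.resize(im[150:270,265:405,::-1],None,fx=4,fy=4,interpolation=cv2.INTER_CUBIC)
c,k=np.cos(TH),np.sin(TH);R=np.array([[c,-k],[k,c]])
sq=np.array([[1,1],[1,-1],[-1,-1],[-1,1]])*[.065,.075]
px=proj('top',np.c_[T+sq@R.T,np.full(4,.026)]);print('expected seated corners in crop',np.round((px-[265,150]+.4)*4))
cv2.imwrite('pics/t7.png',a)
E
```

```text
clock: 16.45
ee_pos: [0.459, -0.2997, 0.2001]
ee_rot: [-0.163, 0.987, -0.0, -0.0]
contact_force: [-0.0, 0.5, 0.2]
gripper_width: 0.06
grip_force: 0.0
top plate 0.78 [139.8, 275.3, 199.3, 328.7] rect mm [334.1 325.2] [116.8  98. ] 75.8
top plate 0.56 [285.8, 177.0, 367.3, 248.5] rect mm [544.5 -18.6] [130.8 150.2] 19.4
side plate 0.96 [186.9, 343.1, 265.1, 411.8] rect mm [ 238.3 -269. ] [111.8 102.6] 12.2
side plate 0.77 [222.4, 173.9, 262.7, 204.4] rect mm [330.6 297.2] [121.4  97.8] 75.9
side plate 0.62 [314.1, 238.0, 374.5, 287.6] rect mm [485.4 -15.7] [ 53.6 129.7] 1.9
expected seated corners in crop [[ 88. 175.]
 [340.  99.]
 [412. 312.]
 [157. 392.]]
```

View pics/t7.png

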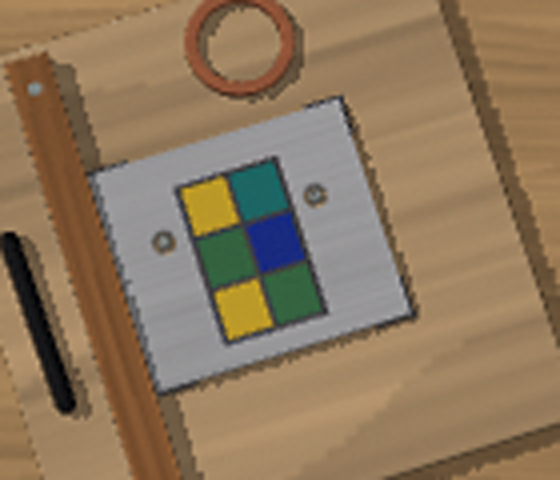

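The plate is seated: steel pins show in both holes at (163,241) and (315,194), its rectangle measures a true 131x150 mm at the jig centre, and nothing else has moved. I'll hand in.

```bash
python3 -c "
from workcell import ticket
print(ticket.close_job())"
```

```text
the job is handed in; nothing more can be done
None
```

The plate was slid to the fence, then forward until both holes dropped over the pins. The last top picture shows it flat within the marks, and the job was handed in at about 16.5 s; no verdict came back.

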